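# Snap the back cover into a round picture frame

### The arm

A 6-joint arm with a two-finger parallel gripper is mounted at the origin on the work surface. World frame = base frame: x ahead of the robot, y to its left, z up, the work surface at z = 0. Lengths are in m, angles in rad, forces in N, time in s.
With the tool pointing down it reaches from about 0.375 to 0.975 m from the base axis. Payload 3.8 kg.
Tool frame: the origin (TCP) lies midway between the tips of the shut fingers; the grasp point (between the pads) lies 19 mm behind it; x points along the fingers, y is the direction in which the jaws open and shut, and the axes are right-handed (so a half turn about x gives the same grasp; the last joint's range is limited). The gripper opens to 88 mm and grips with 3 to 60 N. Pads are 18 mm wide; open, the fingers measure 123 mm over their backs; the gripper's body (75 mm by 187 mm) begins 45 mm behind the grasp point.
Start: joints at [1.275, 0.264, 1.604, -0, 1.274, -0.037], TCP at [0.173, 0.653, 0.239] pointing down, gripper open.
Joint ranges: [-2.63, 2.63], [-0.94, 2.18], [0.31, 2.57], [-1.31, 4.45], [0, 2.66], [-2.55, 2.55]. Speed limits (rad/s): [2.57, 2.57, 3.14, 3.14, 3.14, 3.14].

### API

Orientations are given as a rotation vector (axis times angle).
In Python, from cell import manip, inverse_kinematics, cams, order gives the robot as it stands. Calls block until the motion is done:
- manip.move_pose(position, orientation): joint-space move of the TCP to a pose.
- manip.move_linear(position, rate=0.15, rot=None): straight line of the TCP; rot=None keeps the orientation; rate is the mean speed in m/s.
- manip.set_joints(angles): joint-space move.
- manip.set_gripper(opening, force=None): finger opening in m; force is the grip in N (None keeps the last); returns when the fingers have stopped.
- manip.dwell(seconds).
- inverse_kinematics(position, orientation): joint angles nearest the present ones, or None.
- manip.state(): the state.
- cams.capture(name): name is "side" or "top" or "wrist"; returns a dict with "image" (420x560x3 uint8, blue, green, red), "z_map" (420x560 float32, m along the optical axis (not along the pixel's ray), 0 where there is no reading), "intrinsics" (3x3 intrinsics, pixels), "position" and "orientation" of the camera in the world; the wrist camera has in their place "T_tool_cam" (4x4, takes a point from camera to tool coordinates, whose origin is the TCP and whose axes are the tool frame's). Camera axes: x right, y down, z forward; pixel columns grow to the right and rows downward; lengths in m; the calibration is good to about 2 mm. A picture is of the moment at which its call begins: read the wrist's pose just before it.
A pose or a line that the arm cannot do raises manip.IKError and nothing moves.
- order.close_job(): hands the job in, once; it reports no verdict.
The state is a dict: "clock": time; "joint_pos": joint angles; "joint_velocities": joint speeds; "tau": joint torques, N m; "tool_pos": TCP position; "tcp_rot": TCP orientation; "contact_force": force on the tool from outside, world axes, zero at the start; "moment": the same for the moment, N m; "gripper_width": finger opening in m.
Only numpy, scipy, OpenCV 4.12 (cv2) and the standard library are available. Lean on these libraries where they do the work, as an engineer would, in place of code of your own. Each camera call takes 0.05 s, during which the arm holds its last target. There are 200 camera calls.

### The job

The round picture frame lies face down in its nest with the back cover laid loose on its snap tongues. Take the wooden pressing block, press the cover squarely home with it until it has clicked under all the tongues and sits flat on its seat, pushing with no more than about 30 N because the pane beneath is glass, and then stand the block back in its tray. Keep fingers off the cover and leave the other things where they are.

Things in the scene. Friction and masses are not known exactly. Their poses are not given: they have to be found in the camera images.
- frame: White plastic round picture frame, 128 mm across, face down in a felt-lined round plywood nest (170 mm across) fixed to the table. Origin: centre of the flat solid seat for the cover's underside; z up. Seat 32 to 60 mm above the table, frame rim 8 mm above the seat. The frame fits the nest tightly and may stand 0 to 8 mm proud: a push of about 7 N slides it down until it is solid.
- tongues (a point): Centre of the ring of six springy white snap tongues inside the frame's rim, each 14 mm wide; point level with the square undersides of their noses, 6.8 mm above the seat. The noses reach in to 44 mm from the centre; tongue tops 12.5 mm above the seat.
- cover: Grey plastic back cover, a loose disc 5 mm thick, 92 mm across at the top, its edge bevelled to 86 mm below, 50 g. Origin: centre of its underside; at the start it lies about 6 mm above the seat on the noses. Pressed down it resists with 5 N rising to a peak of 10 to 20 N, then, under 1.8 mm above the seat, the noses click over its top edge, the push falls off and it meets the seat.
- presser: Turned light wood pressing block standing upright, loose, 0.15 to 0.3 kg: flat round foot 64 mm across (its whole underside is the pressing face), 16 mm high, tapering by 34 mm height to a round upright handle 30 mm across that runs up to 96 mm, with a domed end at 100 mm. Origin: centre of the pressing face; z runs up along the handle.
- tray: Shallow round dark wood tray, fixed, 108 mm across and 12 mm high, its inner floor 92 mm across and 5 mm above its origin. Origin: centre of its underside on the table. The pressing block stands in it.
- glue: Capped glue stick standing upright, white with a black cap, 28 mm across, 98 mm high, loose bystander. Origin: centre of its foot.
- tape: Roll of masking tape lying flat, 100 mm across, 24 mm high, loose bystander. Origin: centre of its underside.
- pot: White paste pot with lid, 70 mm across, 70 mm high, loose bystander. Origin: centre of its underside.
There are look-alikes about, which are no part of the job. Of the things like the presser, leave any that is blue or yellow; of the rest the larger one is meant.

How it is judged:
On the way, in this order (a step that is already met when the one before it is completed fails the run):
1. the pressing block is lifted out of its tray (z of presser in the frame of tray above 0.04 m), for 0.1 s.
2. the cover is home on its seat, level, with the pressing block squarely on it (z of cover in the frame of frame below 0.0018 m and angle between the z axis of cover and the z axis of frame, either way round below 0.03 rad and z of presser in the frame of cover below 0.007 m and horizontal distance between presser and cover below 0.012 m and angle between the z axis of presser and the z axis of frame, either way round below 0.12 rad), for 0.05 s.
At the end, for the whole second after the job is handed in: The cover lies on its seat (within 1.8 mm in height, 4 mm off centre and 0.03 rad of level), caught under the tongues; the pressing block stands upright in its tray (flat on the tray's floor, within 20 mm of its centre and 0.06 rad), both at rest (z of cover in the frame of frame between -0.0018 and 0.0018 m and angle between the z axis of cover and the z axis of frame, either way round below 0.03 rad and horizontal distance between cover and frame below 0.004 m and horizontal distance between presser and tray below 0.02 m and z of presser in the frame of tray below 0.008 m and angle between presser's own z axis and vertical below 0.06 rad and linear speed of each of presser, cover below 0.01 m/s); the robot touches nothing.
It fails at once if the pressing block pushes on the cover with more than 30 N (contact force between presser and cover above 30 N).
It fails at once if the gripper or arm touches the cover (contact force between any of the fingers, the arm and cover above 0.5 N).
It fails at once if the glue stick, the tape or the pot is moved more than 20 mm or the glue stick or pot is knocked over (distance of any of glue, tape, pot from where it was at the start of the episode above 0.02 m or angle between any of glue, pot's own z axis and vertical above 0.3 rad).
It also fails if it takes over 64 s, if anything falls off the work surface, if the arm or the gripper's body presses on something with over 40 N, if the wrist force passes 120 N, or if a joint passes its speed limit or range.

## Working session

There is one attempt and no reset: what is moved stays moved. The work goes in short steps, each a Python script; the robot and the scene stay as the last script left them, time stands still between calls to the robot, and variables do not carry over. Pictures are saved under pics/ and viewed, about 8 in all and at most 12, crops included, and the job is handed in when it is done.

```bash
mkdir -p pics; ls
cat > h.py <<'E'
import numpy as np, cv2
from scipy.spatial.transform import Rotation as R
from cell import manip, inverse_kinematics, cams, order
def cap(name):
    s=manip.state(); c=cams.capture(name)
    if 'T_tool_cam' in c:
        T=np.eye(4); T[:3,:3]=R.from_rotvec(s['tcp_rot']).as_matrix(); T[:3,3]=s['tool_pos']; T=T@np.array(c['T_tool_cam'])
    else:
        o=np.array(c['orientation']); T=np.eye(4); T[:3,:3]=o if o.shape==(3,3) else R.from_rotvec(o).as_matrix(); T[:3,3]=c['position']
    c['T']=T; return c
def pts(c):  # world point map from depth
    z=c['z_map']; K=np.array(c['intrinsics']); v,u=np.indices(z.shape)
    P=np.stack([(u-K[0,2])/K[0,0]*z,(v-K[1,2])/K[1,1]*z,z],-1)@c['T'][:3,:3].T+c['T'][:3,3]
    P[z==0]=np.nan; return P
def ray(c,u,v,h):
    K=np.array(c['intrinsics']); d=c['T'][:3,:3]@np.linalg.solve(K,[u,v,1.]); o=c['T'][:3,3]
    return o+d*(h-o[2])/d[2]
E
python3 - <<'E'
from h import *
s=manip.state(); print(s)
for n in ['top','side']:
    c=cap(n); cv2.imwrite(f'pics/{n}0.png',c['image']); print(n,c['orientation'],c['T'].round(3).tolist(),np.array(c['intrinsics']).tolist())
    np.save(f'{n}0.npy',pts(c))
E
```

```text
pics
{'clock': 0.0, 'joint_pos': array([ 1.27510689e+00,  2.64725277e-01,  1.60532840e+00, -2.20241216e-05,
        1.27370147e+00, -3.69141418e-02]), 'joint_velocities': array([ 0.00013769,  0.00222478, -0.00139924, -0.00061635, -0.0014803 ,
       -0.00181147]), 'tau': array([-6.43587573e-04, -5.02096725e+01, -3.56892800e+01,  7.27329240e-02,
        2.89246923e-02, -1.49126622e-04]), 'tool_pos': array([0.17254666, 0.65185856, 0.23743141]), 'tcp_rot': array([ 0.20146181,  1.56157114, -0.20482509]), 'contact_force': array([ 0.56549814, -0.60601902, -0.5439717 ]), 'moment': array([ 0.02599281, -0.06158379,  0.05786235]), 'gripper_width': 0.08815564061638181}
top [-2.17346502  2.21370604 -0.1202781 ] [[-0.019, -0.997, 0.081, 0.473], [-0.999, 0.017, -0.029, -0.001], [0.028, -0.081, -0.996, 1.198], [0.0, 0.0, 0.0, 1.0]] [[521.7076601373566, 0.0, 282.66948898227156], [0.0, 521.7076601373566, 219.69385242334002], [0.0, 0.0, 1.0]]
side [-2.17555881  0.61504715 -0.29218453] [[0.853, -0.328, 0.407, 0.17], [-0.522, -0.531, 0.667, -0.648], [-0.003, -0.782, -0.624, 0.666], [0.0, 0.0, 0.0, 1.0]] [[467.2825586606992, 0.0, 276.7283351678181], [0.0, 467.2825586606992, 217.86218111086845], [0.0, 0.0, 1.0]]
```

View pics/top0.png

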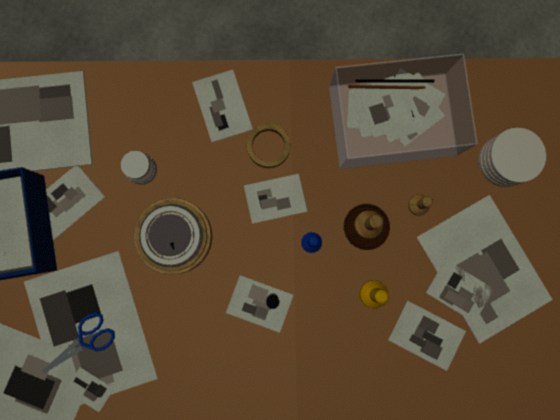

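View pics/side0.png

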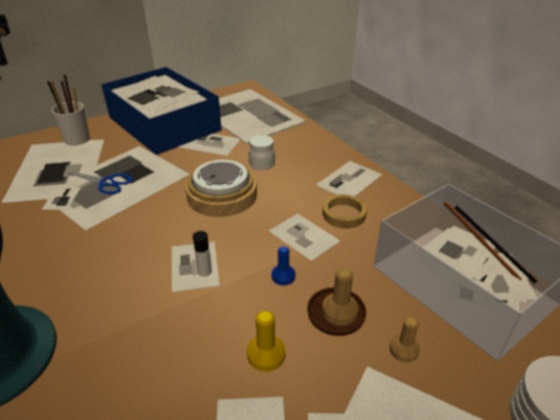

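Look-alikes: large plain wood block in the tray (top 370,222; side 343,290), small wood block (420,205), blue (312,242) and yellow (374,294). I choose the large wooden one in the dark tray. The frame is at (173,236), with the grey cover on it. Now I'll measure and check with a crop.

Run:
```python
from h import *
P=np.load('top0.npy'); im=cv2.imread('pics/top0.png')
def near(u,v,r):
    vv,uu=np.indices(P.shape[:2]); return (np.hypot(uu-u,vv-v)<r)&np.isfinite(P[...,2])
for n,(u,v,r) in dict(big=(370,224,24),small=(422,204,14),nest=(173,236,42)).items():
    Q=P[near(u,v,r)]; z=Q[:,2]; print(n,'z hist',np.histogram(z,np.arange(-.005,.13,.005))[0])
    t=Q[z>np.nanmax(z)-.012]; print(' zmax',z.max().round(4),'top c',t.mean(0).round(4),len(t),'ext',np.ptp(t,0).round(3))
m=near(173,236,42)&(P[...,2]>.02); q=P[m]
(c,r)=cv2.minEnclosingCircle(q[:,:2].astype(np.float32)); print('nest encl',c,r)
# white rim: bright
hsv=cv2.cvtColor(im,cv2.COLOR_BGR2HSV); w=m&(hsv[...,1]<60)&(hsv[...,2]>110); c,r=cv2.minEnclosingCircle(P[w][:,:2].astype(np.float32)); print('white',w.sum(),np.median(P[w],0).round(4),c,r)
g=near(173,232,20); print('cover z',np.percentile(P[g][:,2],[5,50,95]))
# dark tray
d=near(368,227,26)&(hsv[...,2]<60)&(P[...,2]<.03); c,r=cv2.minEnclosingCircle(P[d][:,:2].astype(np.float32)); print('tray',d.sum(),c,r,np.median(P[d][:,2]))
a=im[185:285,100:215]; b=im[160:260,325:440]
cv2.imwrite('pics/crop1.png',np.hstack([cv2.resize(np.minimum(x*1.7,255).astype(np.uint8),(400,348),interpolation=cv2.INTER_CUBIC) for x in (a,b)]))
```

```text
big z hist [112 473 423 142  34  87 118  94  62  20   4   6   4   5   9   5   7   5
   5   9  18 100  38   0   0   0]
 zmax 0.1094 top c [ 0.5547 -0.2299  0.1038] 152 ext [0.028 0.028 0.012]
small z hist [117 105  16  55  91  57  22   8   3   9   6   8   8   6  10  41  40   2
   0   0   0   0   0   0   0   0]
 zmax 0.0809 top c [ 0.5982 -0.3499  0.0747] 87 ext [0.021 0.022 0.012]
nest z hist [ 269  548   41   12   23   12   13  212  431   59  489  794  197  926
 1370   96    0    0    0    0    0    0    0    0    0    0]
 zmax 0.0737 top c [0.5359 0.2117 0.0661] 2253 ext [0.126 0.127 0.012]
nest encl (0.536044716835022, 0.21143317222595215) 0.08528830856084824
white 818 [0.5319 0.2036 0.0638] (0.5357369780540466, 0.21145468950271606) 0.06312768161296844
cover z [0.05673515 0.06653353 0.07019026]
tray 1083 (0.5497989058494568, -0.22740596532821655) 0.05344393476843834 0.0065361303017985595
```

View pics/crop1.png

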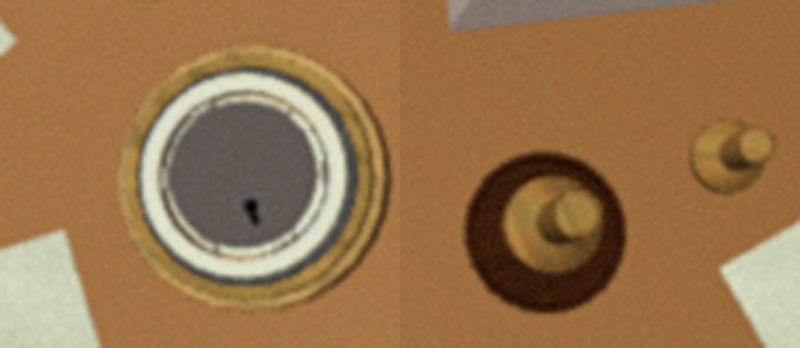

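The crop confirms it: the large wooden block is at right, in the dark tray, and the small one is outside the tray. The cover lies inside the white rim, with its keyhole at (252,212). Next are closer wrist looks at both, on the way.

Run:
```python
from h import *
rot=[0,np.pi/2,0]
print(np.array(cams.capture('wrist')['T_tool_cam']).round(3).tolist())
for n,p in dict(nest=(.50,.211,.30),pres=(.52,-.23,.30)).items():
    manip.move_pose(p,rot); manip.dwell(.2); c=cap('wrist'); s=manip.state(); print(n,s['clock'],s['tool_pos'].round(4),s['joint_pos'].round(2),s['contact_force'].round(2))
    P=pts(c); np.savez(f'w_{n}.npz',P=P,T=c['T'],K=c['intrinsics']); cv2.imwrite(f'pics/w_{n}.png',c['image'])
a,b=[cv2.imread(f'pics/w_{n}.png') for n in('nest','pres')]
cv2.imwrite('pics/w12.png',cv2.resize(np.hstack([a,b]),(800,300),interpolation=cv2.INTER_AREA))
```

```text
[[0.001, -0.272, 0.962, -0.146], [1.0, 0.002, -0.0, 0.001], [-0.002, 0.962, 0.272, -0.07], [0.0, 0.0, 0.0, 1.0]]
nest 2.3917 [0.4998 0.2116 0.2999] [ 0.35 -0.02  1.81  0.    1.35 -1.22] [-0.4   1.    0.17]
pres 4.2667 [ 0.5203 -0.2292  0.3   ] [-0.46  0.03  1.76  0.    1.35 -2.03] [0.08 0.36 0.22]
```

View pics/w12.png

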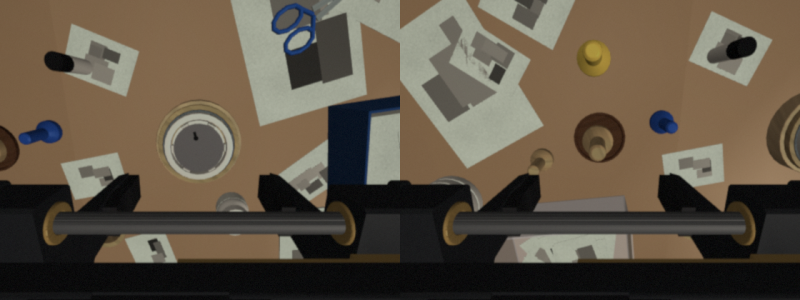

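Left: the nest is at (198,142) with the cover inside its rim. Right: the block's dome is at (598,140), in the tray at (600,137). Now measuring both from these views.

Run:
```python
from h import *
from scipy.optimize import least_squares
def circ(q):
    f=lambda p:np.hypot(q[:,0]-p[0],q[:,1]-p[1])-p[2]
    r=least_squares(f,[*q[:,:2].mean(0),np.ptp(q[:,0])/2],loss='soft_l1',f_scale=.002); return r.x.round(4)
d=np.load('w_nest.npz'); P=d['P']; im=cv2.imread('pics/w_nest.png'); hsv=cv2.cvtColor(im,cv2.COLOR_BGR2HSV)
D=np.hypot(P[...,0]-.536,P[...,1]-.2115); g=cv2.cvtColor(im,cv2.COLOR_BGR2GRAY)
for lo,hi in((0,.015),(.015,.035),(.035,.041),(.047,.052),(.055,.062),(.068,.078)):
    q=P[(D>lo)&(D<hi)]; print(lo,hi,len(q),'z',np.percentile(q[:,2],[10,50,90]).round(4),'gray',np.median(g[(D>lo)&(D<hi)]))
m=D<.04; q=P[m]; q=q[np.isfinite(q).all(1)&(abs(q[:,2]-np.nanmedian(q[:,2]))<.003)]
A=np.c_[q[:,:2]-[.536,.2115],np.ones(len(q))]; print('cover plane',np.linalg.lstsq(A,q[:,2],rcond=None)[0].round(4))
# grey cover contour, rays onto cover-top plane
zc=np.median(q[:,2]); 
class C: pass
c=dict(T=d['T'],intrinsics=d['K'])
def fit(mask,h,n):
    mask=cv2.morphologyEx(mask.astype(np.uint8),cv2.MORPH_CLOSE,np.ones((5,5)))
    cs,_=cv2.findContours(mask,cv2.RETR_EXTERNAL,cv2.CHAIN_APPROX_NONE); k=cv2.convexHull(max(cs,key=cv2.contourArea))[:,0]
    print(n,circ(np.array([ray(c,u,v,h) for u,v in k])),'h',h)
fit((D<.05)&(g<140)&(hsv[...,1]<60),zc,'cover')
fit((D<.075)&(g>140)&(hsv[...,1]<70),zc-.003,'rim')
fit((D<.1)&(P[...,2]>.025),.04,'nest')
for n,P,cx in(('w',np.load('w_pres.npz')['P'],0),('top',np.load('top0.npy'),0)):
    D=np.hypot(P[...,0]-.5547,P[...,1]+.2299)
    for lo,hi in((.05,.09),(.012,.018),(.095,.11)):
        q=P[(D<.06)&(P[...,2]>lo)&(P[...,2]<hi)]; print(n,lo,len(q),q[:,:2].mean(0).round(4) if len(q) else '',np.ptp(q,0).round(3), 'zmax',q[:,2].max())
        if lo!=.012 and len(q)>10: print('  circ',circ(q))
```

```text
0 0.015 396 z [0.0655 0.0665 0.0674] gray 81.0
0.015 0.035 1741 z [0.0655 0.0664 0.0675] gray 81.0
0.035 0.041 806 z [0.0655 0.0665 0.0674] gray 81.0
0.047 0.052 623 z [0.0375 0.0563 0.3021] gray 138.0
0.055 0.062 17817 z [0.3153 0.3994 0.4062] gray 14.0
0.068 0.078 22505 z [0.0522 0.3835 0.4053] gray 17.0
cover plane [ 0.0041 -0.0033  0.0665]
cover [0.5342 0.212  0.0503] h 0.06645281774735981
rim [0.5359 0.2113 0.0629] h 0.06345281774735981
nest [0.9469 0.2085 0.498 ] h 0.04
w 0.05 150 [ 0.5432 -0.231 ] [0.013 0.029 0.039] zmax 0.08984207592366061
  circ [ 0.5552 -0.2314  0.0149]
w 0.012 413 [ 0.5474 -0.2282] [0.105 0.104 0.005] zmax 0.017326153117648457
w 0.095 483 [ 0.5534 -0.2313] [0.029 0.029 0.012] zmax 0.10746845121876741
  circ [ 0.5536 -0.2313  0.0104]
top 0.05 46 [ 0.5517 -0.2197] [0.029 0.015 0.039] zmax 0.08979976491828912
  circ [ 0.555  -0.231   0.0148]
top 0.012 149 [ 0.5496 -0.2238] [0.106 0.106 0.006] zmax 0.01788312403200032
top 0.095 156 [ 0.5546 -0.2297] [0.028 0.028 0.014] zmax 0.1093696862791913
  circ [ 0.5547 -0.2299  0.0103]
```

Run:
```python
from h import *
rot=[0,np.pi/2,0]; x,y=.555,-.231
manip.move_linear([x,y,.16],rate=.2); manip.move_linear([x,y,.054],rate=.1)
s=manip.state(); print(s['tool_pos'].round(4),s['contact_force'].round(2))
manip.set_gripper(.02,force=50); manip.dwell(.2)
s=manip.state(); print('grip',s['tool_pos'].round(4),s['gripper_width'],s['contact_force'].round(2))
manip.move_linear([x,y,.18],rate=.15); manip.dwell(.2)
s=manip.state(); print(s['clock'],s['tool_pos'].round(4),s['gripper_width'],s['contact_force'].round(2),s['moment'].round(3))
manip.move_pose([.5355,.2115,.18],rot); manip.dwell(.2); s=manip.state(); print(s['clock'],s['tool_pos'].round(4),s['contact_force'].round(2))
c=cap('side'); cv2.imwrite('pics/side1.png',c['image']); np.save('side1.npy',pts(c)); 
cv2.imwrite('pics/side1c.png',cv2.resize(c['image'][20:230,120:340],None,fx=2.6,fy=2.6))
```

```text
[ 0.5558 -0.2313  0.0549] [-1.28  0.36  0.87]
grip [ 0.5549 -0.231   0.0539] 0.02893894376432251 [ 0.43 -1.16 -0.83]
8.6667 [ 0.5542 -0.2306  0.1785] 0.029463529860463165 [ 0.16  0.77 -2.01] [0.051 0.018 0.04 ]
10.4917 [0.5359 0.2105 0.18  ] [-0.14 -0.83 -2.14]
```

View pics/side1c.png

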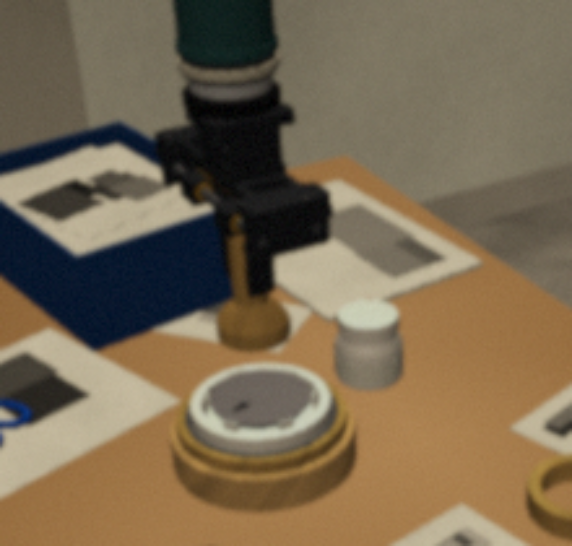

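The block hangs upright in the jaws (foot at 253,325), clear of the cover (265,400). Pressing in small force-monitored steps.

Run:
```python
from h import *
def fz(): return np.mean([manip.state()['contact_force'][2] for _ in range(3)])
x,y=.5355,.2115
manip.move_linear([x,y,.121],rate=.1); manip.dwell(.2); f0=fz(); z=.121; pk=0; log=[]
while z>.094:
    f=fz()-f0; z-=.0005 if f<14 else .00025
    manip.move_linear([x,y,z],rate=.01); manip.dwell(.04)
    f=fz()-f0; s=manip.state(); log.append((round(z*1e3,2),round(s['tool_pos'][2]*1e3,1),round(f,1)))
    pk=max(pk,f)
    if f>21 or s['clock']>38: break
s=manip.state(); print(f0,log,pk,s['clock'],s['tool_pos'].round(4),s['moment'].round(3),R.from_rotvec(s['tcp_rot']).as_matrix()[:,0].round(3),s['gripper_width'])
```

```text
-1.5507540386034193 [(120.5, np.float64(120.7), np.float64(0.6)), (120.0, np.float64(119.9), np.float64(0.3)), (119.5, np.float64(119.4), np.float64(-0.9)), (119.0, np.float64(119.0), np.float64(-0.6)), (118.5, np.float64(118.4), np.float64(0.4)), (118.0, np.float64(118.0), np.float64(-0.6)), (117.5, np.float64(117.5), np.float64(-0.5)), (117.0, np.float64(117.0), np.float64(0.1)), (116.5, np.float64(116.5), np.float64(0.9)), (116.0, np.float64(116.0), np.float64(-0.8)), (115.5, np.float64(115.5), np.float64(-1.5)), (115.0, np.float64(115.0), np.float64(1.2)), (114.5, np.float64(114.8), np.float64(2.7)), (114.0, np.float64(114.5), np.float64(5.7)), (113.5, np.float64(113.8), np.float64(6.7)), (113.0, np.float64(113.1), np.float64(6.5)), (112.5, np.float64(112.6), np.float64(6.5)), (112.0, np.float64(112.1), np.float64(6.3)), (111.5, np.float64(111.5), np.float64(5.4)), (111.0, np.float64(111.0), np.float64(5.3)), (110.5, np.float64(110.5), np.float64(5.9)), (110.0, np.float64(110.0), np.float64(5.8)), (109.5, np.float64(109.5), np.float64(6.4)), (109.0, np.float64(109.0), np.float64(
[... 523 characters left out ...]
64(104.8), np.float64(14.5)), (102.75, np.float64(104.8), np.float64(16.0)), (102.5, np.float64(104.6), np.float64(15.8)), (102.25, np.float64(101.8), np.float64(8.1)), (101.75, np.float64(101.8), np.float64(8.4)), (101.25, np.float64(101.8), np.float64(11.2)), (100.75, np.float64(101.7), np.float64(14.6)), (100.5, np.float64(101.7), np.float64(15.5)), (100.25, np.float64(101.7), np.float64(16.8)), (100.0, np.float64(101.7), np.float64(17.9)), (99.75, np.float64(101.7), np.float64(19.3)), (99.5, np.float64(101.7), np.float64(20.4)), (99.25, np.float64(101.7), np.float64(21.7))] 21.72113345224368 25.4833 [0.535  0.2113 0.1017] [-0.354  1.35  -0.008] [-0.001 -0.    -1.   ] 0.029484924523440186
```

A clear click: the push fell from 16 N to 8 N as the block dropped 2.8 mm, then it met a solid stop at 101.7 mm. Next I'll lift, check the cover, and put the block back.

Run:
```python
from h import *
rot=[0,np.pi/2,0]
def fz(): return np.mean([manip.state()['contact_force'][2] for _ in range(3)])
manip.move_linear([.5355,.2115,.112],rate=.03); manip.move_linear([.5355,.2115,.20],rate=.2)
s=manip.state(); print(s['clock'],s['gripper_width'],s['moment'].round(3))
manip.move_pose([.551,-.229,.17],rot); manip.dwell(.1)
t=cap('top'); cv2.imwrite('pics/top1.png',t['image']); P=pts(t)
D=np.hypot(P[...,0]-.5355,P[...,1]-.2115)
q=P[D<.036]; q=q[abs(q[:,2]-np.median(q[:,2]))<.004]; A=np.c_[q[:,:2]-[.5355,.2115],np.ones(len(q))]
print('cover',np.linalg.lstsq(A,q[:,2],rcond=None)[0].round(4),'rim z',np.median(P[(D>.055)&(D<.061)][:,2]))
c=cap('side'); cv2.imwrite('pics/side2.png',cv2.resize(c['image'][120:330,150:400],None,fx=2.8,fy=2.8,interpolation=cv2.INTER_CUBIC))
manip.move_linear([.551,-.229,.062],rate=.12); manip.dwell(.2); f0=fz(); z=.062
while z>.047:
    z-=.0007; manip.move_linear([.551,-.229,z],rate=.02); manip.dwell(.04)
    if fz()-f0>3.5: break
s=manip.state(); print('down',s['clock'],s['tool_pos'].round(4),s['contact_force'].round(2),s['moment'].round(2))
```

```text
26.65 0.02918976156649566 [-0.003  0.012  0.027]
cover [-0.0052  0.0004  0.0536] rim z 0.05658204843862302
down 33.5167 [ 0.5513 -0.2292  0.0538] [-2.97  0.71  5.98] [ 0.27  0.38 -0.02]
```

View pics/side2.png

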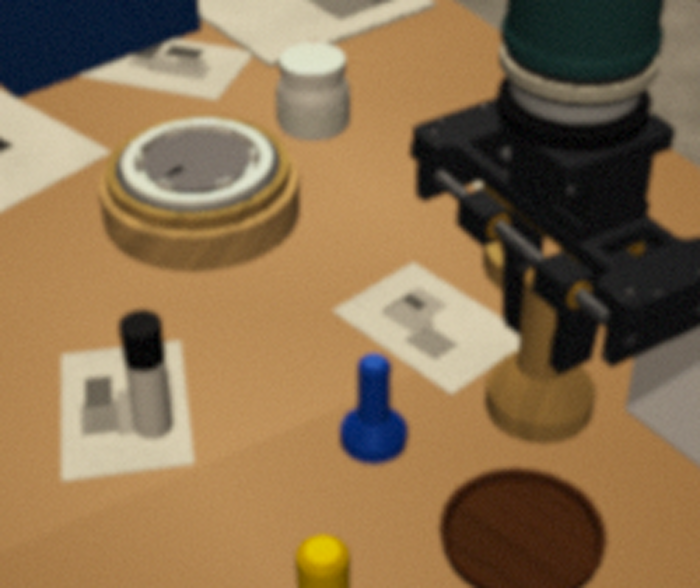

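The cover sits sunk and level at (195,155), 3 mm below the rim as it should when seated. The block touched down at the same tool height it was gripped at. Releasing.

Run:
```python
from h import *
s=manip.state(); manip.set_gripper(.06); manip.dwell(.2)
p=s['tool_pos']; manip.set_gripper(.085); manip.move_linear([p[0],p[1],.20],rate=.1); manip.move_pose([.45,-.02,.32],[0,np.pi/2,0]); manip.dwell(.5)
c=cap('top'); P=pts(c); s=manip.state(); print(s['clock'],s['contact_force'].round(2),s['gripper_width'])
D=np.hypot(P[...,0]-.551,P[...,1]+.229)
q=P[(D<.04)&(P[...,2]>.092)]; print('dome',q[:,:2].mean(0).round(4),q[:,2].max().round(4),len(q))
q=P[(D<.04)&(P[...,2]>.016)&(P[...,2]<.026)]; print('foot',q.mean(0).round(4))
D=np.hypot(P[...,0]-.5355,P[...,1]-.2115); print('cover z',np.median(P[D<.036][:,2]))
S=cap('side'); cv2.imwrite('pics/end.png',np.hstack([cv2.resize(c['image'],(400,300)),cv2.resize(S['image'],(400,300))]))
```

```text
38.075 [0.5  0.47 0.2 ] 0.08512529948541993
dome [ 0.5506 -0.2271] 0.1096 162
foot [ 0.5484 -0.2196  0.0225]
cover z 0.05362250169920002
```

View pics/end.png

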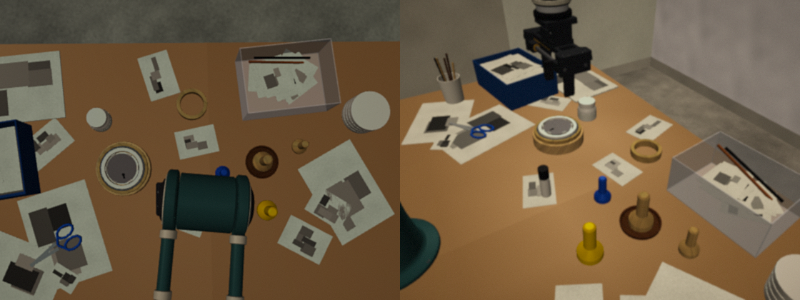

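The block stands upright in the tray (side 641,212; top 262,162), the cover is home (558,128), the bystanders are in place and the arm is clear.

```bash
python3 -c "
from h import *
order.close_job(); print(manip.state()['clock'])"
```

```text
the job is handed in; nothing more can be done
the job is handed in; nothing more can be done
```

I pressed the cover home with the large wooden block, stood the block back in its tray and handed the job in at about 38 s. The interface gives no verdict.

- **Press:** The frame slid down about 7 mm at roughly 6 N. The cover then clicked: the push peaked at 16 N and fell to 8 N. It met a solid stop, where I pushed to 21.7 N, below the 30 N limit.
- **Cover:** Its top is 3 mm below the frame rim, as it should be when seated. The depth fit shows it level to about 0.005 rad. I did not measure its centring again after the press.
- **Block:** It met the tray floor at the same tool height it was gripped at, so it had not slipped. Its dome is about 1 to 3 mm from the tray centre, and it stands upright in both views.
- **Bystanders:** The tape and pot look unmoved in the last top and side pictures, and the glue stick in the side one, as the arm hid it from above. I checked these by eye only.

One early estimate disagreed: the wrist-camera fit of the cover's outline came out too big (50 mm radius against 46), because it took in the tongue gaps. I used the rim centre instead, on which both cameras agreed.

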